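# Roll the wax rod onto the red slitting line

## Robot

A 6-joint arm with a two-finger parallel gripper is mounted at the origin on the work surface. World frame = base frame: x ahead of the robot, y to its left, z up, the work surface at z = 0. Lengths are in m, angles in rad, forces in N, time in s.
With the tool pointing down it reaches from about 0.3 to 0.775 m from the base axis. Payload 14.6 kg.
Tool frame: the origin (TCP) lies on the mounting face of the last link; the fingertips stand 199 mm ahead of it and the grasp point (between the pads) lies 180 mm ahead of it; z points along the fingers, y is the line along which they close (so a half turn about z gives the same grasp; the last joint's range is limited). The gripper opens to 94 mm and grips with 3 to 60 N. Pads are 16 mm wide; open, the fingers measure 119 mm over their backs; the gripper's body (75 mm by 177 mm) begins 78 mm behind the grasp point.
Start: joints at [-1.309, 0.3, 1.521, -0, 1.321, -0.067], TCP at [0.178, -0.521, 0.405] pointing down, gripper open.
Joint ranges: [-3.03, 3.03], [-0.79, 2.21], [0.23, 2.52], [-1.04, 4.18], [0, 3.07], [-2.55, 2.55]. Speed limits (rad/s): [2.22, 2.22, 2.57, 3.14, 3.14, 3.14].

## Interface

Orientations are given as [roll, pitch, yaw] about the fixed x, y, z axes, in that order (R = Rz(yaw) Ry(pitch) Rx(roll)).
In Python, from station import get_obs, camera, hand_in gives the robot as it stands.
- The arm moves only by the tool apply_moves, never from a script. Its argument "increments" is a list of rows, each an object of numbers: "tx", "ty", "tz": the shift along the tool's x, y, z as a fraction of full scale; "ax", "ay", "az": the turn, a rotation vector about the tool's x, y, z as a fraction of full scale. In form: [{"tx": .., "ty": .., "tz": .., "ax": .., "ay": .., "az": ..}, ...]. A call has 1 to 12 rows; each row shifts and turns the commanded pose from where the row before left it, along the tool's axes as they then stand; what a row does not reach is not made up. Full scale, the value 1, is 30 mm for a shift and 5 degrees for a turn. A row lasts 1/8 s, in which the tool goes at most 62.5 mm and 10.7 degrees, less where a joint would pass 70% of its speed; a pose out of reach is approached as far as the arm can. A call with a number of a shift or a turn outside -1 to 1 is refused whole. A call with a gripper value outside its range is refused whole. "jaw" is the closure, from 0 (fully open) to 1 (shut), set as the call begins (left out, the last holds). The fingers move at their own pace and stop on an object; "force" is the grip in N (left out, the last holds). Time passes only in rows, so rows that do not move let the fingers close. It gives the time, the measured TCP pose, the force, the opening and the grip force at its end, in the units of the state.
- get_obs(): the state, without advancing time (a new reading comes with each control period).
- camera(name): name is "side" or "top"; returns a dict with "pixels" (384x512x3 uint8, red, green, blue), "camera_matrix" (3x3 intrinsics, pixels), "dist" ([k1, k2, p1, p2, k3] as OpenCV has them; the pictures are not rectified), "R" (3x3) and "t" (3): a world point X has camera coordinates R X + t. Camera axes: x right, y down, z forward; pixel columns grow to the right and rows downward; lengths in m; the calibration is good to about 2 mm. A picture is of the moment at which its call begins. There is no depth.
- hand_in(): hands the job in; it is judged then, once.
The state is a dict: "time_s": time; "qpos": joint angles; "joint_vel": joint speeds; "tau": joint torques, N m; "ee_pos": TCP position; "eef_rot": TCP orientation; "force": force on the tool from outside, world axes, zero at the start; "moment": the same for the moment, N m; "grip_width": finger opening in m; "grip_force": force on a finger pad.
Only numpy, scipy, OpenCV 4.12 (cv2) and the standard library are available. Lean on these libraries where they do the work, as an engineer would, in place of code of your own. Each camera call takes 0.05 s, during which the arm holds its last target. There are 200 camera calls.

## Task

Line up the green wax rod for slitting: with a fingertip, push the top of it sideways so that it rolls, rather than slides, gently across the white board until it lies at rest along the red line, parallel to it and with the line under its middle. Don't pinch the rod or pick it up, and leave everything else on the bench where it is.

Things in the scene. Friction and masses are not known exactly. Their poses are not given: they have to be found in the camera images.
- rod: dark green wax rod lying on the white board, pale stripe along it (on top at first): 32 mm diameter, 110 mm long, 60-120 g. Origin at its middle on its axis, 28 mm above the bench; x runs along the axis, y and z turn as it rolls. Under a fingertip lightly pressing its top and moving level, it rolls without slipping, half as far as the fingertip; pushed low from behind it may stick to the finger and skid. Let go, it soon stops
- board: white marking-out board fixed to the bench: 260 mm (its x, along the lines) by 360 mm (its y, across them), 12 mm thick, top flat and level 12 mm above the bench, a thin dark strip painted along each short edge. Origin at the centre of its underside. Turned up to about 25 degrees either way about the vertical
- red_line: the red line painted flat on the board: 190 mm long, 5 mm wide, no height to speak of. Origin at its middle at the board's top face (12 mm up), x along the line, y across it. It lies 42 to 65 mm to one side or the other of the rod's axis, nearly parallel to the rod
- black_line: a black line like the red one, on the other side of the rod; not the one wanted. Same axes
- wax_stub: loose bystander standing on the board near one end of the rod: blue wax stub, upright cylinder 28 mm diameter, 36 mm tall; origin at the centre of its underside
- bezel: loose bystander lying on the board near the other end of the rod: brass ring 30 mm outside, 22 mm inside, 14 mm tall; origin at the centre of its underside
- tin: loose bystander on the bench to the left of the board (+y side): round aluminium tin, 72 mm wide, 64 mm tall; origin at the centre of its underside
- bottle: loose bystander on the bench to the right of the board: small white glue bottle with black band and red nozzle, 36 mm diameter, 115 mm tall; origin at the centre of its underside
- tumbler: loose bystander on the bench to the right of the board: empty clear drinking glass, 68 mm wide, 85 mm tall; origin at the centre of its underside
- file: loose bystander lying on the bench left of the board (+y): file with wooden handle, 240 mm long, up to 24 mm high; origin under its middle, x along it
- caliper: loose bystander lying flat on the bench right of the board: steel caliper, 170 mm long, 7 mm thick; origin under its beam's middle, x along it
Not all that is in view belongs to the job. Leave any orange or yellow look-alike of the rod alone.

How it is judged:
By the outcome, as a careful person would: the job done as asked, in the order asked, and still so for the second after the job is handed in, with the robot touching nothing.
It also fails if it takes over 48 s, if anything falls off the work surface, if the arm or the gripper's body presses on something with over 40 N, if the wrist force passes 120 N, or if a joint passes its speed limit or range.

## Working session

There is one attempt and no reset: what is moved stays moved. The work goes in short steps, Python scripts to look and compute and a tool call to move; the robot and the scene stay as the last step left them, time stands still between calls to the robot, and variables do not carry over. Pictures are saved under pics/ and viewed, at most 10 in all, crops included, and the job is handed in when it is done.

Besides the shell and the picture viewer there is one more tool, called after ">>>" by a JSON object that holds its "name" and its "arguments". apply_moves: Moves the arm, as the interface text tells. Its arguments: {"type":"object","properties":{"increments":{"type":"array"},"jaw":{"type":"number"},"force":{"type":"number"}},"required":["increments"]}

```bash
mkdir -p pics
cat > h.py <<'E'
import numpy as np, cv2
from station import get_obs, camera, hand_in
def ray(c,px,z):
    u=cv2.undistortPoints(np.array(px,float).reshape(-1,1,2),np.array(c["camera_matrix"]),np.array(c["dist"])).reshape(-1,2)
    R=np.array(c["R"]);t=np.array(c["t"]);C=-R.T@t
    d=np.c_[u,np.ones(len(u))]@R
    return C+d*((z-C[2])/d[:,2])[:,None]
def tri(c1,p1,c2,p2):
    out=[]
    P=[]
    for c in(c1,c2):P.append(np.c_[np.array(c["R"]),np.array(c["t"])])
    n=lambda c,p:cv2.undistortPoints(np.array(p,float).reshape(-1,1,2),np.array(c["camera_matrix"]),np.array(c["dist"])).reshape(-1,2).T
    X=cv2.triangulatePoints(P[0],P[1],n(c1,p1),n(c2,p2));return (X[:3]/X[3]).T
def save(c,f,crop=None,s=1):
    im=np.array(c["pixels"])[:,:,::-1]
    if crop: x0,y0,x1,y1=crop; im=im[y0:y1,x0:x1]
    cv2.imwrite("pics/"+f,cv2.resize(im,None,fx=s,fy=s,interpolation=cv2.INTER_CUBIC))
E
python3 - <<'E'
from h import *
import pickle
for n in("side","top"):
    c=camera(n);save(c,n+"0.png",None,1.5);pickle.dump(c,open(n+"0.pkl","wb"));print(n,-np.array(c["R"]).T@c["t"])
print(get_obs())
E
```

```text
side [0.42674578 0.91466807 1.15241935]
top [0.32733957 0.0023902  1.6162741 ]
{'time_s': 0.1, 'qpos': array([-1.30859301e+00,  3.00414664e-01,  1.52149428e+00,  8.67597943e-07,
        1.32068519e+00, -6.65879790e-02]), 'joint_vel': array([-1.98167123e-03, -6.04627221e-05, -1.07451366e-03, -2.25576556e-04,
        9.93314842e-04,  6.88445701e-04]), 'tau': array([ 3.01022170e-03, -5.32645476e+01, -3.53283727e+01,  7.10361474e-02,
        2.34803266e-02, -8.75016326e-05]), 'ee_pos': array([ 0.17759226, -0.52051515,  0.4041539 ]), 'eef_rot': array([-3.14059345e+00, -6.74757970e-05,  3.28791050e-01]), 'force': array([0.28220037, 0.28483694, 0.30142628]), 'moment': array([ 0.01217711,  0.01712776, -0.00673197]), 'grip_force': 0.0, 'grip_width': 0.09407858142101452}
```

View pics/top0.png

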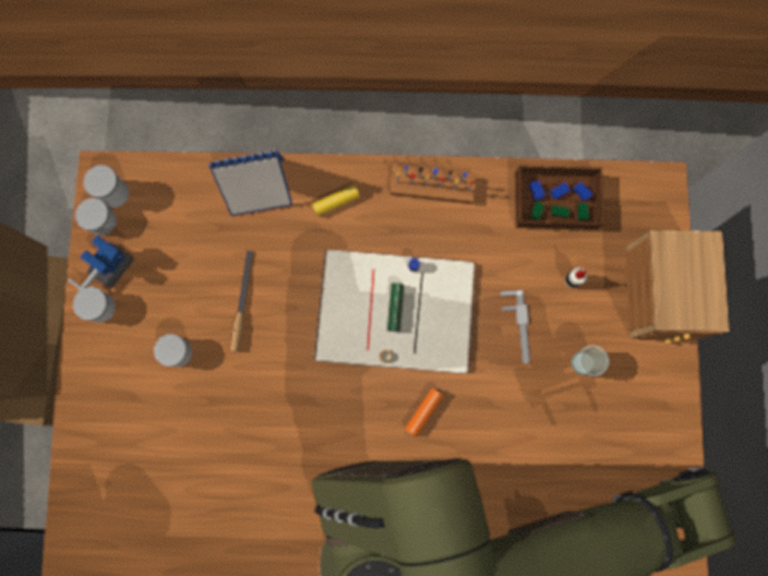

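View pics/side0.png

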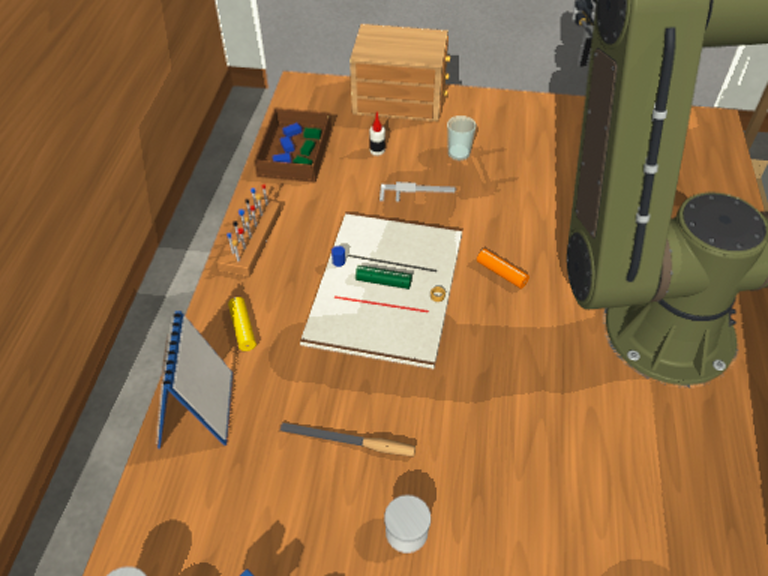

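The pictures show the green rod at top (396,307)/1.5, between the red line (371,310) on its left (+y) and the black line (419,310). The stub is at (415,265) and the bezel at (388,356). Possible look-alikes are the orange rod (425,411), the yellow rod (336,201) and the green bits in the tray (560,211). I choose the green rod on the board, and I'll check it in close crops.

Run:
```python
from h import *
import pickle
a=pickle.load(open("top0.pkl","rb"));b=pickle.load(open("side0.pkl","rb"))
A=cv2.resize(np.array(a["pixels"])[160:255,205:325],None,fx=6,fy=6,interpolation=cv2.INTER_CUBIC)
cv2.imwrite("pics/topc.png",A[:,:,::-1])
B=cv2.resize(np.array(b["pixels"])[135:250,195:315],None,fx=5,fy=5,interpolation=cv2.INTER_CUBIC)
cv2.imwrite("pics/sidec.png",B[:,:,::-1])
```

```text
(no output)
```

View pics/topc.png

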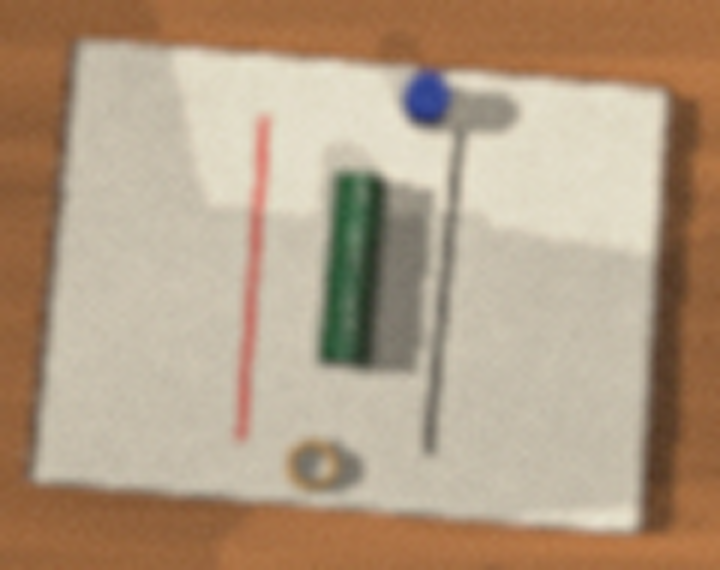

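View pics/sidec.png

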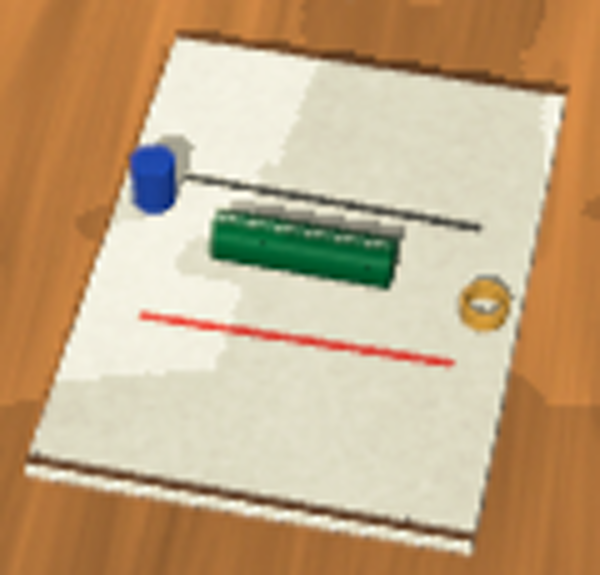

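```bash
cat >> h.py <<'E'
BOX={"top":(205,160,325,255),"side":(195,135,315,250)}
def masks(c,n):
    x0,y0,x1,y1=BOX[n];im=np.array(c["pixels"])[y0:y1,x0:x1].astype(int);r,g,b=im[...,0],im[...,1],im[...,2]
    red=(r-g>45)&(r-b>45)&(abs(g-b)<35); grn=(g-r>18)&(g-b>5)|((g-r>10)&(g<80)&(g>b))
    out=[]
    for m in(red,grn):
        k,l,st,ce=cv2.connectedComponentsWithStats(m.astype(np.uint8));i=1+np.argmax(st[1:,4])
        ys,xs=np.where(l==i);out.append(np.c_[xs+x0,ys+y0].astype(float))
    return out
def seg(p):  # axis line ends through centroid
    m=p.mean(0);d=np.linalg.svd(p-m,full_matrices=False)[2][0];s=(p-m)@d
    return np.array([m+d*s.min(),m,m+d*s.max()])
def meas(cs):
    for n,c in cs.items():
        r,g=masks(c,n)
        R=ray(c,seg(r),.012);G=ray(c,seg(g),.028)
        # use least squares in world for directions
        f=lambda P:(P[0]-P[2])*np.sign(P[0,0]-P[2,0])
        dr,dg=f(R),f(G);ar,ag=[np.degrees(np.arctan2(d[1],d[0])) for d in(dr,dg)]
        nrm=np.array([-dr[1],dr[0]])/np.hypot(*dr[:2])
        print(n,"red",R[1].round(4),"L%.3f"%np.hypot(*dr[:2]),"ang %.2f"%ar,"| rod",G[1].round(4),"L%.3f"%np.hypot(*dg[:2]),"ang %.2f"%ag,"| y of rod in line frame mm %.2f"%(1e3*nrm@(G[1]-R[1])[:2]),len(r),len(g))
E
python3 - <<'E'
from h import *
import pickle
cs={n:pickle.load(open(n+"0.pkl","rb")) for n in("top","side")}
meas(cs)
a,b=cs["top"],cs["side"]
P=lambda s,q:[[x/s+ox-.4,y/s+oy-.4] for x,y in q for ox,oy in[((205,160) if s==6 else (195,135))]]
print("red ends",tri(a,P(6,[(265,117),(241,438)]),b,P(5,[(140,316),(453,362)])))
print("rod top mid",tri(a,[masks(a,"top")[1].mean(0)],b,[masks(b,"side")[1].mean(0)]))
print("stub",ray(a,P(6,[(428,97)]),.048),"bezel",ray(a,P(6,[(316,465)]),.026))
print("boardcorners",ray(a,P(6,[(80,40),(668,90),(640,530),(35,483)]),.012))
E
```

```text
top red [0.5652 0.019  0.012 ] L0.184 ang -3.16 | rod [ 0.5709 -0.0369  0.028 ] L0.106 ang -4.52 | y of rod in line frame mm -55.50 104 203
side red [0.5625 0.0214 0.012 ] L0.188 ang -3.00 | rod [ 0.5687 -0.0361  0.028 ] L0.114 ang -5.05 | y of rod in line frame mm -57.06 123 387
red ends [[0.66100805 0.01392016 0.00810966]
 [0.47149984 0.02425435 0.01073949]]
rod top mid [[ 0.56992008 -0.03686897  0.02723743]]
stub [[ 0.66689061 -0.07960992  0.048     ]] bezel [[ 0.4567048  -0.01894759  0.026     ]]
boardcorners [[ 0.70520005  0.12357654  0.012     ]
 [ 0.68157432 -0.22272344  0.012     ]
 [ 0.42366325 -0.20518931  0.012     ]
 [ 0.44469121  0.14156418  0.012     ]]
```

>>> {"name": "apply_moves", "arguments": {"increments": [{"az": 0.92}, {"az": 0.92}, {"az": 0.92}, {"az": 0.92}, {"az": 0.92}, {"tx": 0.7, "ty": -1}, {"tx": 0.7, "ty": -1}, {"tx": 0.7, "ty": -1}, {"tx": 0.7, "ty": -1}, {"tx": 0.7, "ty": -1}, {"tx": 0.7, "ty": -1}, {"tx": 0.7, "ty": -1}], "jaw": 1}}

```text
schema error: expected keys tx, ty, tz, ax, ay, az
```

>>> {"name": "apply_moves", "arguments": {"increments": [{"tx": 0.7, "ty": -1}, {"tx": 0.7, "ty": -1}, {"tx": 0.7, "ty": -1}, {"tx": 0.7, "ty": -1}, {"tx": 0.7, "ty": -1}, {"tx": 0.7, "ty": -1}, {"tx": 0.7, "ty": -1}, {"tx": 0.7, "ty": -1}, {"tx": 0.7, "ty": -1}, {"tz": 0.8}]}}

```text
schema error: expected keys tx, ty, tz, ax, ay, az
```

All six keys are needed in every row.

>>> {"name": "apply_moves", "arguments": {"increments": [{"tx": 0, "ty": 0, "tz": 0, "ax": 0, "ay": 0, "az": 0.92}, {"tx": 0, "ty": 0, "tz": 0, "ax": 0, "ay": 0, "az": 0.92}, {"tx": 0, "ty": 0, "tz": 0, "ax": 0, "ay": 0, "az": 0.92}, {"tx": 0, "ty": 0, "tz": 0, "ax": 0, "ay": 0, "az": 0.92}, {"tx": 0, "ty": 0, "tz": 0, "ax": 0, "ay": 0, "az": 0.92}, {"tx": 0.7, "ty": -1, "tz": 0, "ax": 0, "ay": 0, "az": 0}, {"tx": 0.7, "ty": -1, "tz": 0, "ax": 0, "ay": 0, "az": 0}, {"tx": 0.7, "ty": -1, "tz": 0, "ax": 0, "ay": 0, "az": 0}, {"tx": 0.7, "ty": -1, "tz": 0, "ax": 0, "ay": 0, "az": 0}, {"tx": 0.7, "ty": -1, "tz": 0, "ax": 0, "ay": 0, "az": 0}, {"tx": 0.7, "ty": -1, "tz": 0, "ax": 0, "ay": 0, "az": 0}, {"tx": 0.7, "ty": -1, "tz": 0, "ax": 0, "ay": 0, "az": 0}], "jaw": 1}}

```text
time_s: 1.6
ee_pos: [0.34, -0.3207, 0.4045]
eef_rot: [-3.141, 0.0, -0.073]
force: [-0.1, -0.3, -0.7]
grip_width: 0.0004
grip_force: 0.0
```

>>> {"name": "apply_moves", "arguments": {"increments": [{"tx": 0.7, "ty": -1, "tz": 0, "ax": 0, "ay": 0, "az": 0}, {"tx": 0.7, "ty": -1, "tz": 0, "ax": 0, "ay": 0, "az": 0}, {"tx": 0.7, "ty": -1, "tz": 0, "ax": 0, "ay": 0, "az": 0}, {"tx": 0.7, "ty": -1, "tz": 0, "ax": 0, "ay": 0, "az": 0}, {"tx": 0.7, "ty": -1, "tz": 0, "ax": 0, "ay": 0, "az": 0}, {"tx": 0.7, "ty": -1, "tz": 0, "ax": 0, "ay": 0, "az": 0}, {"tx": 0.7, "ty": -1, "tz": 0, "ax": 0, "ay": 0, "az": 0}, {"tx": 0.7, "ty": -1, "tz": 0, "ax": 0, "ay": 0, "az": 0}, {"tx": 0.7, "ty": -1, "tz": 0, "ax": 0, "ay": 0, "az": 0}, {"tx": 0, "ty": 0, "tz": 0, "ax": 0, "ay": 0, "az": 0}, {"tx": 0, "ty": 0, "tz": 0, "ax": 0, "ay": 0, "az": 0}]}}

```text
time_s: 2.98
ee_pos: [0.5473, -0.0665, 0.4043]
eef_rot: [3.142, 0.001, -0.073]
force: [-0.1, -0.7, -0.3]
grip_width: 0.0006
grip_force: 0.0
```

>>> {"name": "apply_moves", "arguments": {"increments": [{"tx": 0.7, "ty": -0.77, "tz": 0.9, "ax": 0, "ay": 0, "az": 0}, {"tx": 0, "ty": 0, "tz": 0.95, "ax": 0, "ay": 0, "az": 0}, {"tx": 0, "ty": 0, "tz": 0.95, "ax": 0, "ay": 0, "az": 0}, {"tx": 0, "ty": 0, "tz": 0.95, "ax": 0, "ay": 0, "az": 0}, {"tx": 0, "ty": 0, "tz": 0.95, "ax": 0, "ay": 0, "az": 0}, {"tx": 0, "ty": 0, "tz": 0, "ax": 0, "ay": 0, "az": 0}, {"tx": 0, "ty": 0, "tz": 0, "ax": 0, "ay": 0, "az": 0}, {"tx": 0, "ty": 0, "tz": 0, "ax": 0, "ay": 0, "az": 0}]}}

```text
time_s: 3.98
ee_pos: [0.5703, -0.0449, 0.2651]
eef_rot: [3.141, -0.002, -0.073]
force: [-0.0, -0.6, -0.4]
grip_width: 0.0006
grip_force: 0.0
```

Run:
```python
from h import *
c=camera("side");save(c,"s1.png",(195,95,315,215),5);o=get_obs();print(o["ee_pos"],o["force"])
```

```text
[ 0.57026752 -0.04480605  0.26482684] [-0.99361999  1.04058251 -0.43424893]
```

View pics/s1.png

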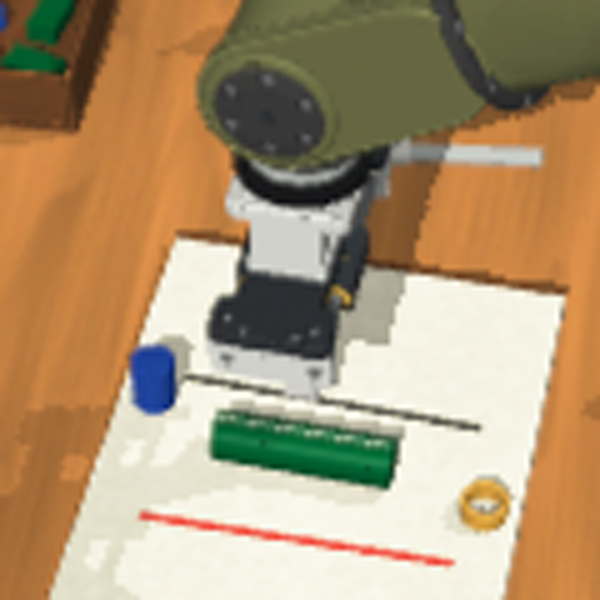

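The fingertip, at crop (302,392), is just above and behind the rod, and the gripper body is clear. I'll descend gently.

>>> {"name": "apply_moves", "arguments": {"increments": [{"tx": 0, "ty": -0.05, "tz": 0.35, "ax": 0, "ay": 0, "az": 0}, {"tx": 0, "ty": 0, "tz": 0.3, "ax": 0, "ay": 0, "az": 0}, {"tx": 0, "ty": 0, "tz": 0.04, "ax": 0, "ay": 0, "az": 0}, {"tx": 0, "ty": 0, "tz": 0, "ax": 0, "ay": 0, "az": 0}, {"tx": 0, "ty": 0, "tz": 0, "ax": 0, "ay": 0, "az": 0}]}}

```text
time_s: 4.65
ee_pos: [0.5703, -0.0432, 0.243]
eef_rot: [-3.142, -0.0, -0.073]
force: [0.5, -0.7, -0.0]
grip_width: 0.0005
grip_force: 0.0
```

>>> {"name": "apply_moves", "arguments": {"increments": [{"tx": 0, "ty": 0, "tz": 0.04, "ax": 0, "ay": 0, "az": 0}, {"tx": 0, "ty": 0, "tz": 0, "ax": 0, "ay": 0, "az": 0}]}}

```text
time_s: 4.9
ee_pos: [0.5704, -0.0433, 0.2421]
eef_rot: [3.141, -0.001, -0.073]
force: [-1.2, 0.1, 3.7]
grip_width: 0.0
grip_force: 1.9
```

>>> {"name": "apply_moves", "arguments": {"increments": [{"tx": 0, "ty": 0, "tz": 0.02, "ax": 0, "ay": 0, "az": 0}, {"tx": 0, "ty": -0.06, "tz": 0, "ax": 0, "ay": 0, "az": 0}, {"tx": 0, "ty": -0.12, "tz": 0, "ax": 0, "ay": 0, "az": -0.03}, {"tx": 0, "ty": -0.12, "tz": 0, "ax": 0, "ay": 0, "az": -0.03}, {"tx": 0, "ty": -0.12, "tz": 0, "ax": 0, "ay": 0, "az": -0.03}, {"tx": 0, "ty": -0.12, "tz": 0, "ax": 0, "ay": 0, "az": -0.03}, {"tx": 0, "ty": -0.12, "tz": 0, "ax": 0, "ay": 0, "az": -0.03}, {"tx": 0, "ty": -0.12, "tz": 0, "ax": 0, "ay": 0, "az": -0.03}, {"tx": 0, "ty": -0.06, "tz": 0, "ax": 0, "ay": 0, "az": 0}, {"tx": 0, "ty": 0, "tz": 0, "ax": 0, "ay": 0, "az": 0}, {"tx": 0, "ty": 0, "tz": 0, "ax": 0, "ay": 0, "az": 0}]}}

```text
time_s: 6.28
ee_pos: [0.5723, -0.0178, 0.243]
eef_rot: [-3.141, -0.002, -0.057]
force: [-5.3, 2.2, 18.1]
grip_width: 0.0002
grip_force: 9.2
```

>>> {"name": "apply_moves", "arguments": {"increments": [{"tx": 0, "ty": 0, "tz": -0.1, "ax": 0, "ay": 0, "az": 0}, {"tx": 0, "ty": 0, "tz": -0.5, "ax": 0, "ay": 0, "az": 0}, {"tx": 0, "ty": 1, "tz": -0.5, "ax": 0, "ay": 0, "az": 0}, {"tx": 0, "ty": 1, "tz": 0, "ax": 0, "ay": 0, "az": 0}, {"tx": 0, "ty": 0, "tz": 0, "ax": 0, "ay": 0, "az": 0}, {"tx": 0, "ty": 0, "tz": 0, "ax": 0, "ay": 0, "az": 0}]}}

```text
time_s: 7.02
ee_pos: [0.5685, -0.0775, 0.2744]
eef_rot: [-3.141, -0.0, -0.057]
force: [-0.8, 0.2, 0.5]
grip_width: 0.0005
grip_force: 0.0
```

Run:
```python
from h import *
c=camera("side");save(c,"s2.png",(195,95,315,215),5)
meas({"side":c})
```

```text
side red [0.5653 0.0213 0.012 ] L0.188 ang -3.09 | rod [ 0.5693 -0.0235  0.028 ] L0.114 ang -4.51 | y of rod in line frame mm -44.52 113 396
```

View pics/s2.png

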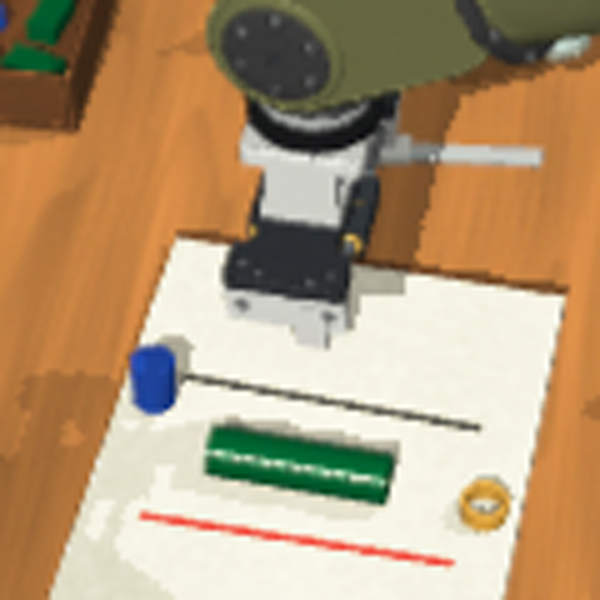

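It rolled 12.5 mm, half of the finger's travel, and the stripe has turned, so it isn't skidding. I'll press lighter and put more turn into the next stroke.

>>> {"name": "apply_moves", "arguments": {"increments": [{"tx": 0, "ty": -1, "tz": 0, "ax": 0, "ay": 0, "az": 0.25}, {"tx": 0, "ty": -0.54, "tz": 0.2, "ax": 0, "ay": 0, "az": 0}, {"tx": 0, "ty": 0, "tz": 0.6, "ax": 0, "ay": 0, "az": 0}, {"tx": 0, "ty": 0, "tz": 0.2, "ax": 0, "ay": 0, "az": 0}, {"tx": 0, "ty": 0, "tz": 0.07, "ax": 0, "ay": 0, "az": 0}, {"tx": 0, "ty": 0, "tz": 0, "ax": 0, "ay": 0, "az": 0}]}}

```text
time_s: 7.82
ee_pos: [0.5715, -0.0323, 0.2421]
eef_rot: [3.142, -0.0, -0.079]
force: [0.4, -1.1, -0.5]
grip_width: 0.0001
grip_force: 0.0
```

>>> {"name": "apply_moves", "arguments": {"increments": [{"tx": 0, "ty": -0.06, "tz": 0, "ax": 0, "ay": 0, "az": 0}, {"tx": 0, "ty": -0.1, "tz": 0, "ax": 0, "ay": 0, "az": -0.08}, {"tx": 0, "ty": -0.1, "tz": 0, "ax": 0, "ay": 0, "az": -0.08}, {"tx": 0, "ty": -0.1, "tz": 0, "ax": 0, "ay": 0, "az": -0.08}, {"tx": 0, "ty": -0.1, "tz": 0, "ax": 0, "ay": 0, "az": -0.08}, {"tx": 0, "ty": -0.1, "tz": 0, "ax": 0, "ay": 0, "az": -0.08}, {"tx": 0, "ty": -0.1, "tz": 0, "ax": 0, "ay": 0, "az": -0.08}, {"tx": 0, "ty": -0.1, "tz": 0, "ax": 0, "ay": 0, "az": -0.08}, {"tx": 0, "ty": -0.06, "tz": 0, "ax": 0, "ay": 0, "az": 0}, {"tx": 0, "ty": 0, "tz": 0, "ax": 0, "ay": 0, "az": 0}, {"tx": 0, "ty": 0, "tz": 0, "ax": 0, "ay": 0, "az": 0}]}}

```text
time_s: 9.2
ee_pos: [0.5733, -0.007, 0.2433]
eef_rot: [-3.142, -0.003, -0.029]
force: [-1.5, 0.2, 9.1]
grip_width: 0.0005
grip_force: 4.3
```

>>> {"name": "apply_moves", "arguments": {"increments": [{"tx": 0, "ty": 0, "tz": -0.1, "ax": 0, "ay": 0, "az": 0}, {"tx": 0, "ty": 0, "tz": -0.5, "ax": 0, "ay": 0, "az": 0}, {"tx": 0, "ty": 1, "tz": -0.5, "ax": 0, "ay": 0, "az": 0}, {"tx": 0, "ty": 0.8, "tz": 0, "ax": 0, "ay": 0, "az": 0}, {"tx": 0, "ty": 0, "tz": 0, "ax": 0, "ay": 0, "az": 0}, {"tx": 0, "ty": 0, "tz": 0, "ax": 0, "ay": 0, "az": 0}]}}

```text
time_s: 9.95
ee_pos: [0.5713, -0.0607, 0.2753]
eef_rot: [-3.141, -0.0, -0.03]
force: [0.8, -0.1, -1.0]
grip_width: 0.0003
grip_force: 0.0
```

Run:
```python
from h import *
meas({"side":camera("side")})
```

```text
side red [0.5651 0.0212 0.012 ] L0.188 ang -3.11 | rod [ 0.5704 -0.0115  0.028 ] L0.114 ang -4.52 | y of rod in line frame mm -32.42 111 399
```

>>> {"name": "apply_moves", "arguments": {"increments": [{"tx": 0, "ty": -0.5, "tz": 0, "ax": 0, "ay": 0, "az": 0.45}, {"tx": 0.9, "ty": -0.92, "tz": 0.2, "ax": 0, "ay": 0, "az": 0}, {"tx": 0, "ty": 0, "tz": 0.6, "ax": 0, "ay": 0, "az": 0}, {"tx": 0, "ty": 0, "tz": 0.2, "ax": 0, "ay": 0, "az": 0}, {"tx": 0, "ty": 0, "tz": 0.11, "ax": 0, "ay": 0, "az": 0}, {"tx": 0, "ty": 0, "tz": 0, "ax": 0, "ay": 0, "az": 0}]}}

```text
time_s: 10.75
ee_pos: [0.6003, -0.0211, 0.2422]
eef_rot: [3.141, 0.0, -0.07]
force: [-0.1, -0.6, 0.6]
grip_width: 0.0004
grip_force: 0.5
```

>>> {"name": "apply_moves", "arguments": {"increments": [{"tx": 0, "ty": -0.06, "tz": 0, "ax": 0, "ay": 0, "az": 0}, {"tx": 0, "ty": -0.1, "tz": 0, "ax": 0, "ay": 0, "az": -0.08}, {"tx": 0, "ty": -0.1, "tz": 0, "ax": 0, "ay": 0, "az": -0.08}, {"tx": 0, "ty": -0.1, "tz": 0, "ax": 0, "ay": 0, "az": -0.08}, {"tx": 0, "ty": -0.1, "tz": 0, "ax": 0, "ay": 0, "az": -0.08}, {"tx": 0, "ty": -0.1, "tz": 0, "ax": 0, "ay": 0, "az": -0.08}, {"tx": 0, "ty": -0.1, "tz": 0, "ax": 0, "ay": 0, "az": -0.08}, {"tx": 0, "ty": -0.1, "tz": 0, "ax": 0, "ay": 0, "az": -0.08}, {"tx": 0, "ty": -0.06, "tz": 0, "ax": 0, "ay": 0, "az": 0}, {"tx": 0, "ty": 0, "tz": 0, "ax": 0, "ay": 0, "az": 0}, {"tx": 0, "ty": 0, "tz": 0, "ax": 0, "ay": 0, "az": 0}]}}

```text
time_s: 12.12
ee_pos: [0.602, 0.0041, 0.2431]
eef_rot: [-3.141, -0.002, -0.02]
force: [-1.8, 1.0, 10.1]
grip_width: 0.0009
grip_force: 5.2
```

>>> {"name": "apply_moves", "arguments": {"increments": [{"tx": 0, "ty": 0, "tz": -0.1, "ax": 0, "ay": 0, "az": 0}, {"tx": 0, "ty": 0, "tz": -0.5, "ax": 0, "ay": 0, "az": 0}, {"tx": 0, "ty": 1, "tz": -0.5, "ax": 0, "ay": 0, "az": 0}, {"tx": 0, "ty": 0.8, "tz": 0, "ax": 0, "ay": 0, "az": 0}, {"tx": 0, "ty": 0, "tz": 0, "ax": 0, "ay": 0, "az": 0}, {"tx": 0, "ty": 0, "tz": 0, "ax": 0, "ay": 0, "az": 0}]}}

```text
time_s: 12.88
ee_pos: [0.6007, -0.0495, 0.275]
eef_rot: [-3.141, -0.0, -0.02]
force: [-0.3, 0.3, -0.3]
grip_width: 0.0006
grip_force: 0.0
```

Run:
```python
from h import *
meas({"side":camera("side")})
```

```text
side red [0.5658 0.0212 0.012 ] L0.188 ang -3.19 | rod [0.5719 0.0006 0.028 ] L0.113 ang -4.16 | y of rod in line frame mm -20.16 115 403
```

>>> {"name": "apply_moves", "arguments": {"increments": [{"tx": 0, "ty": -0.5, "tz": 0, "ax": 0, "ay": 0, "az": 0.45}, {"tx": 0.1, "ty": -0.88, "tz": 0.2, "ax": 0, "ay": 0, "az": 0}, {"tx": 0, "ty": 0, "tz": 0.6, "ax": 0, "ay": 0, "az": 0}, {"tx": 0, "ty": 0, "tz": 0.2, "ax": 0, "ay": 0, "az": 0}, {"tx": 0, "ty": 0, "tz": 0.1, "ax": 0, "ay": 0, "az": 0}, {"tx": 0, "ty": 0, "tz": 0, "ax": 0, "ay": 0, "az": 0}]}}

```text
time_s: 13.68
ee_pos: [0.6055, -0.0095, 0.242]
eef_rot: [3.141, -0.0, -0.06]
force: [0.2, 0.1, 1.2]
grip_width: 0.0007
grip_force: 0.2
```

>>> {"name": "apply_moves", "arguments": {"increments": [{"tx": 0, "ty": -0.06, "tz": 0, "ax": 0, "ay": 0, "az": 0}, {"tx": 0, "ty": -0.1, "tz": 0, "ax": 0, "ay": 0, "az": -0.12}, {"tx": 0, "ty": -0.1, "tz": 0, "ax": 0, "ay": 0, "az": -0.12}, {"tx": 0, "ty": -0.1, "tz": 0, "ax": 0, "ay": 0, "az": -0.12}, {"tx": 0, "ty": -0.1, "tz": 0, "ax": 0, "ay": 0, "az": -0.12}, {"tx": 0, "ty": -0.1, "tz": 0, "ax": 0, "ay": 0, "az": -0.12}, {"tx": 0, "ty": -0.1, "tz": 0, "ax": 0, "ay": 0, "az": -0.12}, {"tx": 0, "ty": -0.1, "tz": 0, "ax": 0, "ay": 0, "az": -0.12}, {"tx": 0, "ty": -0.06, "tz": 0, "ax": 0, "ay": 0, "az": 0}, {"tx": 0, "ty": 0, "tz": 0, "ax": 0, "ay": 0, "az": 0}, {"tx": 0, "ty": 0, "tz": 0, "ax": 0, "ay": 0, "az": 0}]}}

```text
time_s: 15.05
ee_pos: [0.6067, 0.0159, 0.2432]
eef_rot: [-3.142, -0.004, 0.014]
force: [1.0, 1.2, 9.6]
grip_width: 0.0002
grip_force: 4.6
```

>>> {"name": "apply_moves", "arguments": {"increments": [{"tx": 0, "ty": 0, "tz": -0.1, "ax": 0, "ay": 0, "az": 0}, {"tx": 0, "ty": 0, "tz": -0.5, "ax": 0, "ay": 0, "az": 0}, {"tx": 0, "ty": 1, "tz": -0.5, "ax": 0, "ay": 0, "az": 0}, {"tx": 0, "ty": 0.8, "tz": 0, "ax": 0, "ay": 0, "az": 0}, {"tx": 0, "ty": 0, "tz": 0, "ax": 0, "ay": 0, "az": 0}, {"tx": 0, "ty": 0, "tz": 0, "ax": 0, "ay": 0, "az": 0}]}}

```text
time_s: 15.8
ee_pos: [0.6069, -0.0377, 0.275]
eef_rot: [-3.141, 0.0, 0.014]
force: [0.8, -0.0, -0.0]
grip_width: 0.0005
grip_force: 0.0
```

Run:
```python
from h import *
c=camera("side");save(c,"s3.png",(195,95,315,215),5)
meas({"side":c})
```

```text
side red [0.6219 0.019  0.012 ] L0.086 ang -4.29 | rod [0.5724 0.0126 0.028 ] L0.113 ang -3.52 | y of rod in line frame mm -10.08 40 389
```

View pics/s3.png

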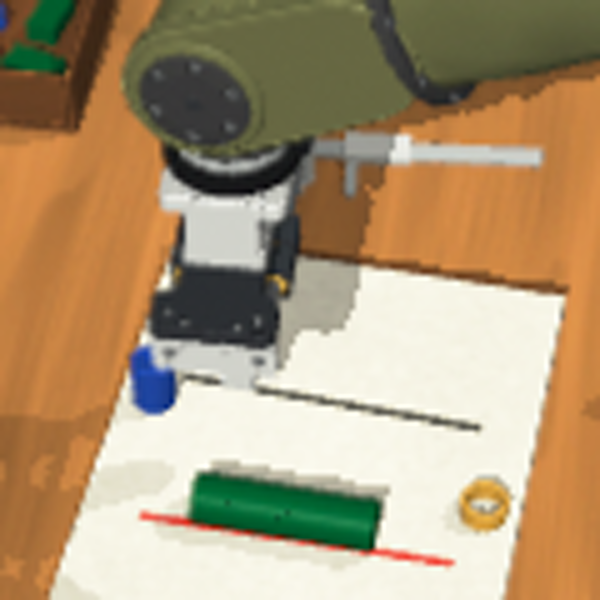

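>>> {"name": "apply_moves", "arguments": {"increments": [{"tx": 0, "ty": -0.5, "tz": 0, "ax": 0, "ay": 0, "az": 0.75}, {"tx": -0.2, "ty": -1, "tz": 0.2, "ax": 0, "ay": 0, "az": 0}, {"tx": 0, "ty": 0, "tz": 0.6, "ax": 0, "ay": 0, "az": 0}, {"tx": 0, "ty": 0, "tz": 0.2, "ax": 0, "ay": 0, "az": 0}, {"tx": 0, "ty": 0, "tz": 0.1, "ax": 0, "ay": 0, "az": 0}, {"tx": 0, "ty": 0, "tz": 0, "ax": 0, "ay": 0, "az": 0}]}}

```text
time_s: 16.6
ee_pos: [0.6023, 0.0063, 0.2426]
eef_rot: [3.141, 0.001, -0.052]
force: [-7.0, -0.8, 11.5]
grip_width: 0.0006
grip_force: 5.7
```

>>> {"name": "apply_moves", "arguments": {"increments": [{"tx": 0, "ty": -0.05, "tz": 0, "ax": 0, "ay": 0, "az": 0}, {"tx": 0, "ty": -0.09, "tz": 0, "ax": 0, "ay": 0, "az": -0.08}, {"tx": 0, "ty": -0.09, "tz": 0, "ax": 0, "ay": 0, "az": -0.08}, {"tx": 0, "ty": -0.09, "tz": 0, "ax": 0, "ay": 0, "az": -0.08}, {"tx": 0, "ty": -0.09, "tz": 0, "ax": 0, "ay": 0, "az": -0.08}, {"tx": 0, "ty": -0.08, "tz": 0, "ax": 0, "ay": 0, "az": -0.08}, {"tx": 0, "ty": -0.04, "tz": 0, "ax": 0, "ay": 0, "az": 0}, {"tx": 0, "ty": 0, "tz": 0, "ax": 0, "ay": 0, "az": 0}, {"tx": 0, "ty": 0, "tz": 0, "ax": 0, "ay": 0, "az": 0}]}}

```text
time_s: 17.73
ee_pos: [0.6031, 0.0223, 0.2432]
eef_rot: [-3.141, -0.001, -0.018]
force: [-6.0, 1.4, 15.2]
grip_width: 0.0004
grip_force: 7.4
```

>>> {"name": "apply_moves", "arguments": {"increments": [{"tx": 0, "ty": 0, "tz": -0.1, "ax": 0, "ay": 0, "az": 0}, {"tx": 0, "ty": 0, "tz": -0.5, "ax": 0, "ay": 0, "az": 0}, {"tx": 0, "ty": 1, "tz": -1, "ax": 0, "ay": 0, "az": 0}, {"tx": -0.5, "ty": 1, "tz": -1, "ax": 0, "ay": 0, "az": 0}, {"tx": -0.5, "ty": 1, "tz": -1, "ax": 0, "ay": 0, "az": 0}, {"tx": -1, "ty": 1, "tz": 0, "ax": 0, "ay": 0, "az": 0}, {"tx": -1, "ty": 1, "tz": 0, "ax": 0, "ay": 0, "az": 0}, {"tx": -1, "ty": 1, "tz": 0, "ax": 0, "ay": 0, "az": 0}, {"tx": -1, "ty": 1, "tz": 0, "ax": 0, "ay": 0, "az": 0}, {"tx": -1, "ty": 1, "tz": 0, "ax": 0, "ay": 0, "az": 0}, {"tx": -1, "ty": 1, "tz": 0, "ax": 0, "ay": 0, "az": 0}, {"tx": 0, "ty": 0, "tz": 0, "ax": 0, "ay": 0, "az": 0}]}}

```text
time_s: 19.23
ee_pos: [0.387, -0.245, 0.3507]
eef_rot: [3.141, -0.001, -0.02]
force: [-0.6, 0.4, 0.2]
grip_width: 0.0003
grip_force: 0.0
```

Run:
```python
from h import *
c=camera("side");d=camera("top")
meas({"side":c,"top":d})
f=lambda c,b:cv2.resize(np.array(c["pixels"])[b[1]:b[3],b[0]:b[2],::-1],(400,400),interpolation=cv2.INTER_CUBIC)
cv2.imwrite("pics/f1.png",np.hstack([f(c,(210,155,290,235)),f(d,(215,165,295,245))]))
```

```text
side red [0.4936 0.0255 0.012 ] L0.045 ang -2.40 | rod [0.5729 0.0214 0.028 ] L0.114 ang -3.51 | y of rod in line frame mm -0.74 29 392
top red [0.4955 0.0226 0.012 ] L0.042 ang -2.40 | rod [0.5743 0.0203 0.028 ] L0.105 ang -3.76 | y of rod in line frame mm 0.97 26 192
```

View pics/f1.png

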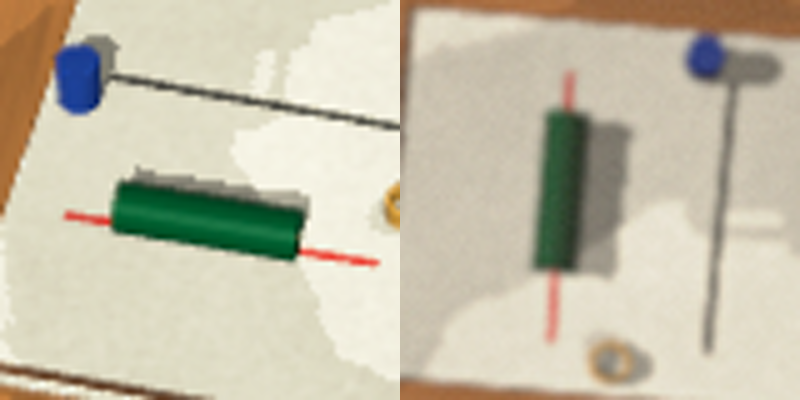

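The rod lies on the red line. The line comes out at the middle of both rod ends (top crop (567,110) and (556,270)). The offset is about 0.5–1 mm and the angle is within about 0.5°. The stub and bezel haven't moved, and the arm is clear.

```bash
python3 -c "
from h import *
print(hand_in())"
```

```text
the job is handed in; nothing more can be done
None
```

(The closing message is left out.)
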